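# Prop open the blue keeper box to air the garlic

### The job

The garlic in the wooden box with the blue lid needs air. Prop that lid open: take the red handle of the stay on the box's right side and flip the stay up and over to its stop at the back, so that it lifts the lid and goes on holding it up when you let go. Leave the box with the white lid shut.

Things in the scene. Friction and masses are not known exactly. Their poses are not given: they have to be found in the camera images.
- blue_box: fixed light-wood box with a blue lid (12 mm thick), 180 deep (x) by 120 wide (y) by 85 mm high. Origin: centre of its underside; x points to its back, z up; its front faces the robot at yaw 0. The lid is hinged on the back top edge; on its right (-y) side a steel rail stands out 16 mm past the wall, to y = -76 mm. A roller on the stay works under this rail; it lifts with a few N at the handle.
- blue_pin (a point): axis of the blue box's stay, a pin parallel to the box's y, at box frame x = -10, y = -60, z = 75 mm. The stay is a dark steel crank with an arm 62 mm long, 80 to 87 mm from the box's middle plane; brass roller on the inner side of its end, red handle on the outer side.
- blue_grip (a point): middle of the red handle of the blue box's stay: a round bar 12 mm thick along the box's y, free over 50 mm, with an 18 mm end disc; 62 mm from the pin's axis, at box frame y = -115 mm; at the start x = -72, z = 75 mm. Pinch it from above, closing along the box's x; the bar turns between the pads as it goes round.
- blue_stay (a joint): angle of the stay: 0 folded (arm level, pointing to the box's front), grows as the handle goes up and over to the back, 2.40 at the stop. The lid is highest near 2.2; beyond, its weight keeps the stay at the stop; let go earlier, it falls back. At angle a the handle is at box frame x = -10 - 62 cos a, z = 75 + 62 sin a (mm).
- blue_lid (a joint): angle of the blue lid: 0 shut, grows as it opens, about 0.62 when propped on the stay at its stop. It falls shut when not held.
- white_stay (a joint): angle of the stay of the other box, which is alike but for its white lid: 0 folded, meant to stay so.
- white_lid (a joint): angle of the lid of that white-lidded box: 0 shut, grows as it opens; meant to stay shut.

How it is judged:
By the outcome, as a careful person would: the job done as asked, in the order asked, and still so for the second after the job is handed in, with the robot touching nothing.
It also fails if it takes over 42 s, if anything falls off the work surface, if the arm or the gripper's body presses on something with over 40 N, if the wrist force passes 120 N, or if a joint passes its speed limit or range.

### The arm

A 6-joint arm with a two-finger parallel gripper is mounted at the origin on a cart in front of the work surface, level with it; the furniture and walls round the work are solid. World frame = base frame: x ahead of the robot, y to its left, z up, the work surface at z = 0. Lengths are in m, angles in rad, forces in N, time in s.
With the tool pointing down it reaches from about 0.3 to 0.775 m from the base axis. Payload 14.6 kg.
Tool frame: the origin (TCP) lies at the very end of the fingers, on their centre line; the grasp point (between the pads) lies 19 mm behind it; z points along the fingers, y is the line along which they close (so a half turn about z gives the same grasp; the last joint's range is limited). The gripper opens to 94 mm and grips with 3 to 60 N. Pads are 16 mm wide; open, the fingers measure 119 mm over their backs; the gripper's body (75 mm by 177 mm) begins 78 mm behind the grasp point.
Start: joints at [-1.295, 0.3, 1.521, -0, 1.321, -0.067], TCP at [0.185, -0.518, 0.205] pointing down, gripper open.
Joint ranges: [-3.03, 3.03], [-0.79, 2.21], [0.23, 2.52], [-1.04, 4.18], [0, 3.07], [-2.55, 2.55]. Speed limits (rad/s): [2.22, 2.22, 2.57, 3.14, 3.14, 3.14].

### API

Orientations are given as [roll, pitch, yaw] about the fixed x, y, z axes, in that order (R = Rz(yaw) Ry(pitch) Rx(roll)).
In Python, from station import status, vision, order, silhouettes gives the robot as it stands. The module is installed in compiled form; this text tells all that it offers.
- The arm moves only by the shell command python3 -m pendant 'ROWS' [FORCE]. ROWS is JSON, one flat list of numbers, 7 for each row, row after row: the shift along the tool's x, y, z in units of 500 mm (1.0 is 500 mm), then the turn, a rotation vector about the tool's x, y, z in units of 90 degrees (1.0 is 90 degrees), then the opening, from -1 (shut) to 1 (fully open). A call has 1 to 12 rows; each row is the pose to reach, as a shift and turn from the pose commanded when the call began, along the tool's axes at that moment; what a row does not reach only later rows make up. A row lasts 1/10 s, in which the tool goes at most 50 mm and 8.59 degrees, less where a joint would pass 70% of its speed; a pose out of reach is approached as far as the arm can. A call with a number of a shift or a turn outside -1 to 1 is refused whole. A call with a gripper value outside its range is refused whole. The fingers move at their own pace and stop on an object; FORCE is the grip in N (left out, the last holds). Time passes only in rows, so rows that repeat a pose let the fingers close. It gives the time, the measured TCP pose, the force, the opening and the grip force at its end, in the units of the state.
- status.get_obs(): the state, without advancing time (a new reading comes with each control period).
- vision.camera(name): name is "scene" or "side" or "wrist"; returns a dict with "pixels" (400x640x3 uint8, red, green, blue), "K" (3x3 intrinsics, pixels), "R" (3x3) and "t" (3): a world point X has camera coordinates R X + t. Camera axes: x right, y down, z forward; pixel columns grow to the right and rows downward; lengths in m; the calibration is good to about 2 mm. A picture is of the moment at which its call begins. There is no depth.
- order.hand_in(): hands the job in; it is judged then, once.
Trained networks look in a picture, given as the dict that the camera call returned (one of the last four; its "shot" number tells which), for a name from the list of things; names that differ only in an ending like _2 or _b are one class to them, and where a whole thing is asked for, a point or a joint stands for the part that bears it (a point fixed in the world has none). Each returns a list of dicts, best first, with "score" (0 to 1); they miss things now and then, are a little off and sometimes report something else, mostly with a low value. They report only what shows in the picture. A call takes as long as a camera call.
- silhouettes(target, picture): "region" (400x640 bool, what is visible of it) and "extent" ([left, top, right, bottom] in pixels, round what is visible of it).
The state is a dict: "time_s": time; "qpos": joint angles; "joint_vel": joint speeds; "tau": joint torques, N m; "ee_pos": TCP position; "eef_rot": TCP orientation; "force": force on the tool from outside, world axes, zero at the start; "moment": the same for the moment, N m; "grip_width": finger opening in m; "grip_force": force on a finger pad.
Only numpy, scipy, OpenCV 4.12 (cv2) and the standard library are available. Lean on these libraries where they do the work, as an engineer would, in place of code of your own. Each camera call takes 0.05 s, during which the arm holds its last target. There are 200 camera calls.

## Working session

There is one attempt and no reset: what is moved stays moved. The work goes in short steps, Python scripts to look and compute and a shell command to move; the robot and the scene stay as the last step left them, time stands still between calls to the robot, and variables do not carry over. Pictures are saved under pics/ and viewed, at most 10 in all, crops included, and the job is handed in when it is done.

```bash
mkdir -p pics; python3 - <<'E'
from station import status, vision, silhouettes
import cv2,numpy as np,pickle
print(status.get_obs())
D={}
for n in("scene","side"):
    p=vision.camera(n);D[n]=p
    cv2.imwrite(f"pics/{n}0.png",p["pixels"][:,:,::-1])
    print(n,p["K"].tolist(),p["R"].tolist(),p["t"].tolist())
    for t in("blue_box","blue_grip","blue_lid","blue_stay"):
        r=silhouettes(t,p);print(t,[(round(x["score"],2),x["extent"]) for x in r])
        D[n+t]=r
pickle.dump(D,open("d.pkl","wb"))
E
```

```text
{'time_s': 0.0, 'qpos': array([-1.29462608e+00,  3.00438773e-01,  1.52159674e+00, -4.10304785e-08,
        1.32070825e+00, -6.65996167e-02]), 'joint_vel': array([-0.0007338 ,  0.00100468, -0.00063853, -0.00030586, -0.00105566,
       -0.00023082]), 'tau': array([ 1.08571785e-03, -5.31812489e+01, -3.52735698e+01,  7.09031126e-02,
        2.44477938e-02, -1.05477916e-04]), 'ee_pos': array([ 0.18477665, -0.5177442 ,  0.20489744]), 'eef_rot': array([-3.14044410e+00, -7.65668278e-05,  3.42769825e-01]), 'force': array([ 0.38460492, -0.74876589,  0.86394095]), 'moment': array([-0.00492483,  0.03030771,  0.00607956]), 'grip_force': 0.0, 'grip_width': 0.09400906068795298}
scene [[490.0974905992406, 0.0, 319.8250996456027], [0.0, 490.0974905992406, 201.54386754103612], [0.0, 0.0, 1.0]] [[-0.9069290989078065, -0.42119355802446284, -0.008694609420113148], [-0.2611650371878626, 0.5783045141097225, -0.77288855102853], [0.3305638106401505, -0.6986843891479271, -0.6344822231205943]] [0.4359412811756092, 0.23435265701028887, 0.8947091073122473]
blue_box [(0.56, [212.1, 226.3, 330.6, 332.1])]
blue_grip []
blue_lid [(0.6, [210.8, 234.7, 331.1, 301.7])]
blue_stay [(0.46, [321.4, 228.2, 331.3, 242.8])]
side [[388.33187956184656, 0.0, 313.50197668659774], [0.0, 388.33187956184656, 206.32214458974008], [0.0, 0.0, 1.0]] [[-0.9606206081373356, -0.27780680059802443, 0.005606136222487726], [-0.16344508258741472, 0.5486260268052101, -0.8199360875640993], [0.22470814893957178, -0.7885637984674534, -0.5724276229766806]] [0.48378657525082297, 0.1888494323786144, 0.7137600188128415]
blue_box [(0.58, [225.1, 229.5, 341.9, 340.0])]
blue_grip []
blue_lid []
blue_stay [(0.6, [329.6, 227.4, 338.2, 245.5])]
```

View pics/scene0.png

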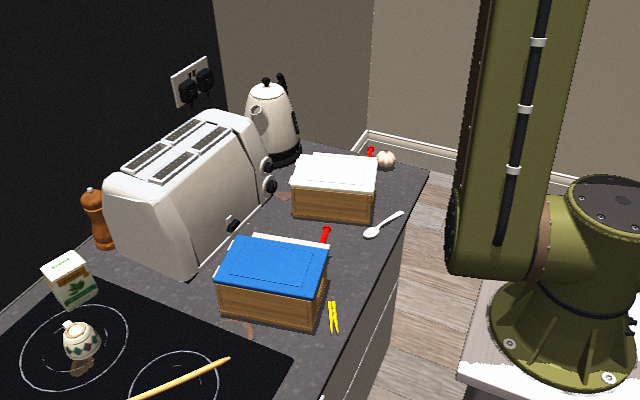

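View pics/side0.png

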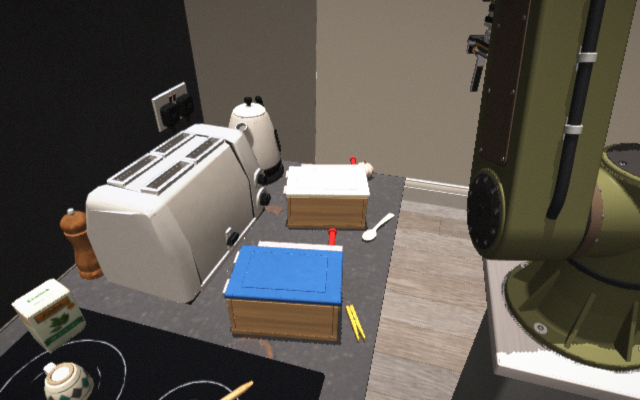

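```bash
python3 - <<'E'
import cv2,numpy as np
a=cv2.imread("pics/scene0.png")[220:340,205:345];b=cv2.imread("pics/side0.png")[222:342,215:355]
o=np.vstack([cv2.resize(x,None,fx=5,fy=5,interpolation=cv2.INTER_CUBIC) for x in(a,b)])
h=np.hstack([o[:600],o[600:]]);h=cv2.resize(h,(800,343));cv2.imwrite("pics/c1.png",o[:600]);cv2.imwrite("pics/c2.png",o[600:])
E
```

```text
(no output)
```

View pics/c1.png

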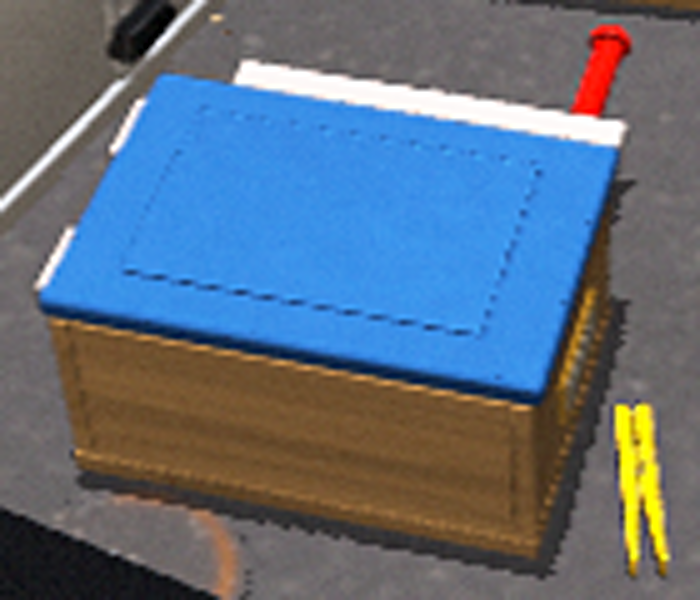

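View pics/c2.png

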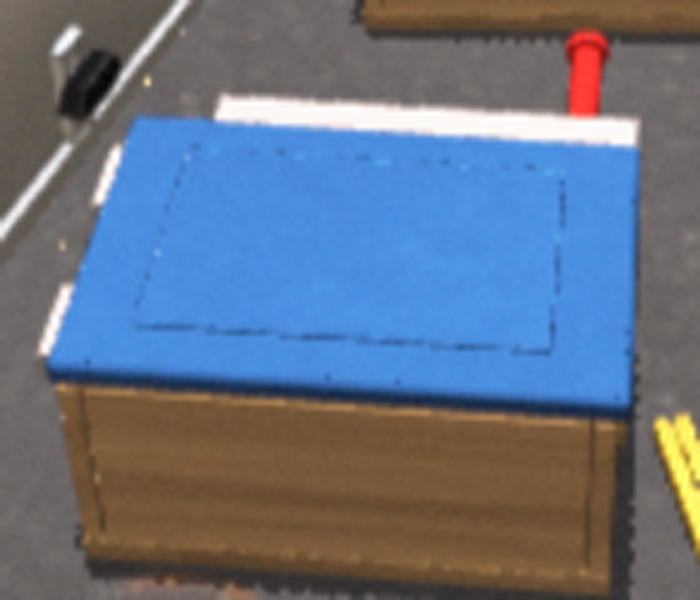

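```bash
cat > fit.py <<'E'
import numpy as np,pickle
from scipy.optimize import least_squares
D=pickle.load(open("d.pkl","rb"))
def proj(n,X):
    p=D[n];c=np.array(X)@np.array(p["R"]).T+p["t"];u=c@np.array(p["K"]).T;return u[:,:2]/u[:,2:]
L={"scene":[(540,395),(40,298),(165,75),(620,140),(535,553),(77,467)],"side":[(632,402),(48,362),(135,118),(638,145),(610,595),(85,555)]}
off={"scene":(205,220),"side":(215,222)}
def w(P,B):
    x,y,a=P[:3];c,s=np.cos(a),np.sin(a);B=np.array(B,float)
    return np.c_[x+c*B[:,0]-s*B[:,1],y+s*B[:,0]+c*B[:,1],B[:,2]]
def f(P):
    h,o,ob=P[3:6]
    B=[(-.09-o,.06+o,h),(.09+ob,.06+o,h),(.09+ob,-.06-o,h),(-.09-o,-.06-o,h),(-.09,.06,0),(.09,.06,0)]
    return np.concatenate([(proj(n,w(P,B))-(np.array(L[n])/5+off[n]))for n in L]).ravel()
r=least_squares(f,[.5,-.1,0,.09,.003,.003]);P=r.x
if __name__=="__main__":
    print(P.round(4),np.abs(r.fun).max());print(r.fun.round(1).reshape(-1,2).tolist())
    for n in L: print(n,((proj(n,w(P,[(-.072,-.115,.075),(-.072,-.142,.075)]))-off[n])*5).round())
    print("grip,pin,stop",w(P,[(-.072,-.115,.075),(-.010,-.115,.075),(.0357,-.115,.1169)]))
E
python3 fit.py
```

```text
[0.5069 0.1485 0.1997 0.0948 0.0012 0.0013] 1.0128548772531758
[[-0.6, -0.4], [-0.4, 0.7], [-0.6, -0.9], [-0.8, 0.9], [0.8, 0.8], [0.5, -0.0], [-0.7, 0.5], [0.2, 0.8], [0.7, -1.0], [-0.2, -0.6], [0.4, -0.7], [0.6, -0.3]]
scene [[599.  79.]
 [613.  35.]]
side [[588.  86.]
 [591.  43.]]
grip,pin,stop [[0.45913063 0.02152031 0.075     ]
 [0.51989904 0.03381663 0.075     ]
 [0.56469125 0.0428802  0.1169    ]]
```

```bash
python3 - <<'E'
from fit import *
def ray(n,px,z):
    p=D[n];R=np.array(p["R"]);c=-R.T@p["t"];d=R.T@np.linalg.inv(p["K"])@[*px,1];return (c+d*(z-c[2])/d[2]).round(3)
print("toaster base",[ray("scene",q,0.01) for q in((190,277),(235,230),(268,196))],[ray("side",q,0.01) for q in((192,299),(232,256),(265,203))])
print("white base",[ray("scene",q,0.0) for q in((292,216),(375,224))],[ray("side",q,0.0) for q in((288,223),(366,229))])
print("white lid top",[ray("scene",q,0.095) for q in((290,186),(377,193),(378,156),(298,153))])
print("lever",[ray("scene",q,z) for q in((228,230),) for z in(.05,.08)])
print("toaster top",[ray("scene",q,.2) for q in((185,205),(262,135),(250,112))])
g=w(P,[(-.072,-.121,.075)])[0];print("grip pt",g, "start tcp .1848 -.5177 .2049")
E
```

```text
toaster base [array([0.685, 0.181, 0.01 ]), array([0.678, 0.024, 0.01 ]), array([ 0.671, -0.112,  0.01 ])] [array([0.683, 0.185, 0.01 ]), array([0.664, 0.058, 0.01 ]), array([ 0.672, -0.144,  0.01 ])]
white base [array([ 0.59, -0.08,  0.  ]), array([ 0.404, -0.134,  0.   ])] [array([ 0.594, -0.095,  0.   ]), array([ 0.412, -0.125,  0.   ])]
white lid top [array([ 0.586, -0.073,  0.095]), array([ 0.403, -0.128,  0.095]), array([ 0.449, -0.263,  0.095]), array([ 0.629, -0.196,  0.095])]
lever [array([0.664, 0.066, 0.05 ]), array([0.642, 0.091, 0.08 ])]
toaster top [array([0.662, 0.172, 0.2  ]), array([ 0.655, -0.087,  0.2  ]), array([ 0.731, -0.163,  0.2  ])]
grip pt [0.46032059 0.0156395  0.075     ] start tcp .1848 -.5177 .2049
```

```bash
cat > go.py <<'E'
from fit import *
from station import status
from scipy.spatial.transform import Rotation as Ro
def target(B,tilt=25,adj=(0,0,0)):
    "grasp point at box-frame B -> tcp pos, R"
    R=Ro.from_euler("xyz",[np.pi-np.radians(tilt),0,P[2]+np.pi/2])
    return w(P,[B])[0]+adj+R.apply([0,0,.019]),R
def rel(p0,R0,p,R):
    return np.r_[R0.inv().apply(p-p0)/.5,(R0.inv()*R).as_rotvec()/(np.pi/2)].round(4).tolist()
def now():
    o=status.get_obs();return o["ee_pos"],Ro.from_euler("xyz",o["eef_rot"])
E
python3 - <<'E'
from go import *
p,R=target((-.072,-.121,.175));print(p);p0,R0=now();print(rel(p0,R0,p,R))
E
```

```text
[0.46819083 0.01723202 0.15778015]
[0.8935, -0.8176, 0.0953, -0.2287, 0.198, -0.8934]
```

```bash
python3 -m pendant '[0.89,-0.82,0,-0.229,0.198,-0.893,1, 0.89,-0.82,0,-0.229,0.198,-0.893,1, 0.89,-0.82,0,-0.229,0.198,-0.893,1, 0.89,-0.82,0,-0.229,0.198,-0.893,1, 0.89,-0.82,0,-0.229,0.198,-0.893,1, 0.89,-0.82,0,-0.229,0.198,-0.893,1, 0.89,-0.82,0,-0.229,0.198,-0.893,1, 0.89,-0.82,0,-0.229,0.198,-0.893,1, 0.89,-0.82,0,-0.229,0.198,-0.893,1, 0.89,-0.82,0,-0.229,0.198,-0.893,1, 0.89,-0.82,0,-0.229,0.198,-0.893,1, 0.89,-0.82,0,-0.229,0.198,-0.893,1]'
python3 - <<'E'
from go import *
p,R=target((-.072,-.121,.135));p0,R0=now();print(p,p0,R0.as_euler("xyz"),rel(p0,R0,p,R))
E
```

```text
time_s: 1.7
ee_pos: [0.4644, 0.0152, 0.206]
eef_rot: [2.703, 0.001, 1.77]
force: [1.7, -1.4, 0.9]
grip_width: 0.094
grip_force: 0.0
[0.46819083 0.01723202 0.11778015] [0.46441258 0.01517192 0.20603439] [2.70298716e+00 6.71022516e-04 1.76982710e+00] [0.0027, -0.0675, 0.1633, 0.0014, 0.0006, -0.0002]
```

Now a wrist look for refinement.

```bash
python3 - <<'E'
from go import *
from station import vision, silhouettes
import cv2
out={}
for n in("wrist","scene"):
    p=vision.camera(n);D[n]=p
    im=p["pixels"].copy()
    for y in(-.09,-.115,-.14):
        u=proj(n,w(P,[(-.072,y,.075)]))[0];print(n,y,u.round(1))
        cv2.circle(im,tuple(int(v) for v in u.round()),2,(0,255,0),-1)
    cv2.imwrite(f"pics/{n}1.png",im[:,:,::-1])
    q=p["pixels"].astype(int);m=(q[...,0]>120)&(q[...,1]<70)&(q[...,2]<70)
    k,l,s,c=cv2.connectedComponentsWithStats(m.astype(np.uint8));print(n,[(s[i].tolist(),c[i].round(1).tolist()) for i in range(1,k) if s[i,4]>20])
pickle.dump(D["wrist"],open("w.pkl","wb"))
E
```

```text
wrist -0.09 [260.7 162.3]
wrist -0.115 [261.9 185.8]
wrist -0.14 [263.1 208.2]
wrist [([259, 158, 16, 51, 529], [265.3, 183.6])]
scene -0.09 [321.9 244.4]
scene -0.115 [324.7 235.9]
scene -0.14 [327.5 227.7]
scene [([367, 148, 6, 9, 34], [369.2, 151.9]), ([319, 225, 12, 18, 110], [324.6, 233.2])]
```

View pics/wrist1.png

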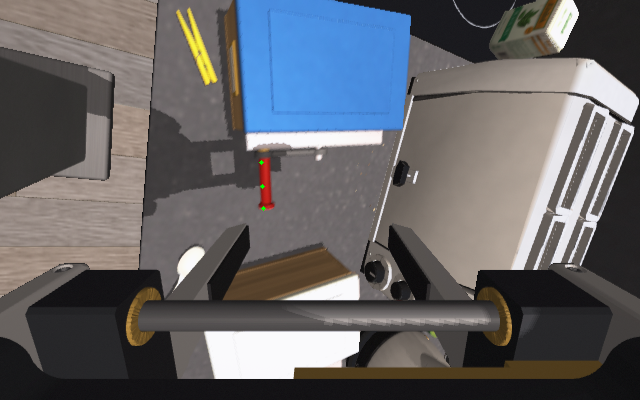

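```bash
python3 - <<'E'
from go import *
p0,R0=now()
for z in(.135,.075):
    p,R=target((-.070,-.121,z));print(rel(p0,R0,p,R))
E
```

```text
[-0.0043, -0.0656, 0.1633, 0.0007, -0.002, 0.0038]
[-0.0043, -0.1164, 0.2721, 0.0007, -0.002, 0.0038]
```

```bash
python3 -m pendant '[0,-0.066,0.164,0,0,0,1, 0,-0.066,0.164,0,0,0,1, 0,-0.066,0.164,0,0,0,1, 0,-0.09,0.22,0,0,0,1, 0,-0.09,0.22,0,0,0,1, 0,-0.116,0.272,0,0,0,1, 0,-0.116,0.272,0,0,0,1, 0,-0.116,0.272,0,0,0,1]'
python3 - <<'E'
from go import *
p,R=target((-.070,-.121,.075))
p0,R0=now();print(p,p0,R0.as_euler("xyz"),status.get_obs()["force"],rel(p0,R0,p,R))
E
```

```text
time_s: 2.6
ee_pos: [0.4693, 0.014, 0.0595]
eef_rot: [2.704, 0.0, 1.77]
force: [-0.1, 0.3, 0.8]
grip_width: 0.094
grip_force: 0.0
[0.47015111 0.01762867 0.05778015] [0.4693374  0.01396571 0.05951438] [2.70397705e+00 1.29030048e-04 1.76961659e+00] [-0.09379892  0.3052043   0.8395039 ] [0.0069, 0.0013, 0.0044, 0.0008, 0.0003, -0.0004]
```

```bash
python3 -m pendant '[0.004,0.001,0.004,0,0,0,1, 0.004,0.001,0.004,0,0,0,-0.5, 0.004,0.001,0.004,0,0,0,-1, 0.004,0.001,0.004,0,0,0,-1, 0.004,0.001,0.004,0,0,0,-1, 0.004,0.001,0.004,0,0,0,-1, 0.004,0.001,0.004,0,0,0,-1, 0.004,0.001,0.004,0,0,0,-1, 0.004,0.001,0.004,0,0,0,-1]' 12
python3 - <<'E'
from go import *
from station import vision
import cv2
p,R=target((-.070,-.121,.075));p0,R0=now();print(rel(p0,R0,p,R))
q=vision.camera("wrist");cv2.imwrite("pics/wrist2.png",q["pixels"][:,:,::-1])
E
```

```text
time_s: 3.5
ee_pos: [0.4695, 0.0164, 0.056]
eef_rot: [2.705, 0.0, 1.77]
force: [0.0, -0.3, -0.3]
grip_width: 0.0337
grip_force: 0.0
[0.0022, 0.0031, -0.0024, 0.0001, 0.0003, -0.0003]
```

View pics/wrist2.png

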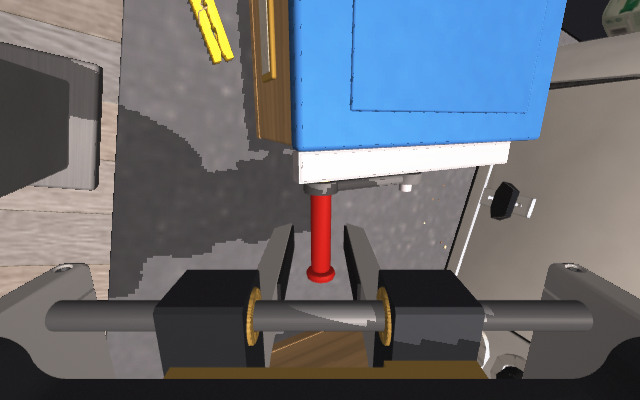

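```bash
python3 -m pendant '[0,0,0,0,0,0,-1, 0,0,0,0,0,0,-1, 0,0,0,0,0,0,-1, 0,0,0,0,0,0,-1, 0,0,0,0,0,0,-1, 0,0,0,0,0,0,-1]' 12
python3 - <<'E'
from go import *
R=target((0,-.121,.1))[1]
p0=target((-.072,-.121,.075))[0]
for d in range(10,161,10):
    a=np.radians(min(d,139.5));p=target((-.010-.062*np.cos(a),-.121,.075+.062*np.sin(a)))[0]
    print(d,rel(p0,R,p,R)[:3])
E
```

```text
time_s: 4.15
ee_pos: [0.4704, 0.0165, 0.0567]
eef_rot: [2.703, 0.001, 1.77]
force: [5.3, 3.4, 0.6]
grip_width: 0.0115
grip_force: 12.0
10 [-0.0, 0.0108, -0.0187]
20 [-0.0, 0.0247, -0.0353]
30 [-0.0, 0.0413, -0.0492]
40 [-0.0, 0.06, -0.06]
50 [0.0, 0.0803, -0.0674]
60 [-0.0, 0.1016, -0.0711]
70 [-0.0, 0.1232, -0.0711]
80 [0.0, 0.1445, -0.0674]
90 [0.0, 0.1648, -0.06]
100 [0.0, 0.1835, -0.0492]
110 [0.0, 0.2001, -0.0353]
120 [-0.0, 0.214, -0.0187]
130 [-0.0, 0.2248, 0.0]
140 [0.0, 0.2319, 0.0193]
150 [0.0, 0.2319, 0.0193]
160 [0.0, 0.2319, 0.0193]
```

```bash
python3 -m pendant '[0,0.005,-0.0095,0,0,0,-1, 0,0.0108,-0.0187,0,0,0,-1, 0,0.0175,-0.027,0,0,0,-1, 0,0.0247,-0.0353,0,0,0,-1, 0,0.0325,-0.0425,0,0,0,-1, 0,0.0413,-0.0492,0,0,0,-1, 0,0.0505,-0.055,0,0,0,-1, 0,0.06,-0.06,0,0,0,-1, 0,0.06,-0.06,0,0,0,-1]' 25
python3 - <<'E'
from go import *
p0,R=now();b=target((-.072,-.121,.075))[0]
print(rel(b,target((0,0,0))[1],p0,R))
E
```

```text
time_s: 5.05
ee_pos: [0.4823, 0.019, 0.0957]
eef_rot: [2.709, -0.0, 1.77]
force: [-21.6, -8.5, 12.1]
grip_width: 0.0112
grip_force: 25.0
[-0.0021, 0.0578, -0.0567, 0.0021, 0.0001, 0.0001]
```

```bash
python3 -m pendant '[0,0.002,-0.0036,0,0,0,-1, 0,0.012,-0.0077,0,0,0,-1, 0,0.022,-0.011,0,0,0,-1, 0,0.0325,-0.0133,0,0,0,-1, 0,0.0433,-0.0147,0,0,0,-1, 0,0.0433,-0.0147,0,0,0,-1]'
```

```text
time_s: 5.65
ee_pos: [0.4998, 0.0227, 0.112]
eef_rot: [2.706, -0.0, 1.77]
force: [-3.8, -0.2, 2.0]
grip_width: 0.0113
grip_force: 25.0
```

```bash
python3 -m pendant '[0,0.0108,-0.0005,0,0,0,-1, 0,0.0216,0,0,0,0,-1, 0,0.0323,0.0015,0,0,0,-1, 0,0.0429,0.0037,0,0,0,-1, 0,0.0532,0.007,0,0,0,-1, 0,0.0632,0.0111,0,0,0,-1, 0,0.0632,0.0111,0,0,0,-1]'
```

```text
time_s: 6.35
ee_pos: [0.5304, 0.0287, 0.12]
eef_rot: [2.705, 0.0, 1.77]
force: [0.4, -1.7, -2.4]
grip_width: 0.0108
grip_force: 25.0
```

```bash
python3 -m pendant '[0,0.0095,0.005,0,0,0,-1, 0,0.0187,0.0108,0,0,0,-1, 0,0.0272,0.0175,0,0,0,-1, 0,0.0353,0.0247,0,0,0,-1, 0,0.0425,0.0327,0,0,0,-1, 0,0.0492,0.0413,0,0,0,-1, 0,0.0492,0.0413,0,0,0,-1]'
```

```text
time_s: 7.05
ee_pos: [0.5603, 0.0348, 0.111]
eef_rot: [2.707, -0.0, 1.77]
force: [-1.5, -1.9, -5.2]
grip_width: 0.011
grip_force: 25.0
```

```bash
python3 -m pendant '[0,0.0055,0.0092,0,0,0,-1, 0,0.0108,0.0187,0,0,0,-1, 0,0.0145,0.028,0,0,0,-1, 0,0.0179,0.038,0,0,0,-1, 0,0.0179,0.038,0,0,0,-1]'
python3 - <<'E'
from go import *
from station import vision
import cv2
p0,R=now();g=p0-R.apply([0,0,.019])
c,s=np.cos(P[2]),np.sin(P[2]);d=g[:2]-P[:2];bx=c*d[0]+s*d[1];print(bx,g[2],np.arctan2(g[2]-.077,-(bx+.01)))
q=vision.camera("side");cv2.imwrite("pics/side2.png",q["pixels"][100:400,100:500,::-1])
E
```

```text
time_s: 7.55
ee_pos: [0.5762, 0.038, 0.0977]
eef_rot: [2.706, -0.0, 1.77]
force: [-1.3, -1.3, -6.6]
grip_width: 0.0113
grip_force: 25.0
0.037968873790658456 0.11491646166914962 2.4727089291377267
```

View pics/side2.png

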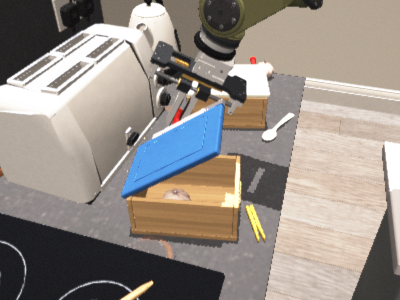

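```bash
python3 -m pendant '[0,0.001,0.003,0,0,0,-1, 0,0.002,0.006,0,0,0,-1, 0,0.002,0.006,0,0,0,-1]'
```

```text
time_s: 7.9
ee_pos: [0.5776, 0.0383, 0.096]
eef_rot: [2.707, -0.0, 1.77]
force: [-15.4, -4.8, 5.7]
grip_width: 0.0115
grip_force: 25.0
```

```bash
python3 -m pendant '[0,0,0,0,0,0,-0.3, 0,0,0,0,0,0,-0.3, 0,0,0,0,0,0,-0.3, 0,0,0,0,0,0,-0.3, 0,0,0,0,0,0,-0.3, 0,0,0,0,0,0,-0.3]'
```

```text
time_s: 8.5
ee_pos: [0.5788, 0.0384, 0.0962]
eef_rot: [2.705, 0.0, 1.77]
force: [1.2, -0.4, 0.1]
grip_width: 0.0327
grip_force: 0.0
```

```bash
python3 -m pendant '[0,0,-0.04,0,0,0,-0.3, 0,0,-0.08,0,0,0,-0.3, 0,0,-0.14,0,0,0,-0.3, 0,0,-0.2,0,0,0,-0.3, 0,0,-0.26,0,0,0,-0.3, 0,0,-0.3,0,0,0,-0.3, 0,0,-0.3,0,0,0,-0.3, 0,0,-0.3,0,0,0,-0.3, 0,0,-0.3,0,0,0,-0.3, 0,0,-0.3,0,0,0,-0.3]'
python3 - <<'E'
from station import vision
import cv2
q=vision.camera("scene");cv2.imwrite("pics/scene3.png",q["pixels"][100:400,100:500,::-1])
E
```

```text
time_s: 9.5
ee_pos: [0.5164, 0.026, 0.2307]
eef_rot: [2.707, -0.0, 1.77]
force: [-0.3, 0.4, 0.5]
grip_width: 0.0328
grip_force: 0.0
```

View pics/scene3.png

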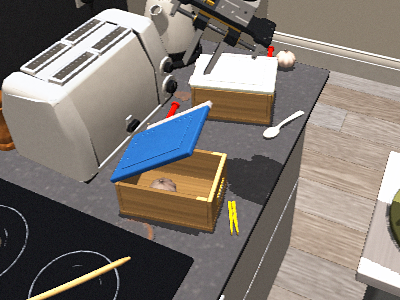

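The picture shows the blue lid propped open, with its red handle at the back around crop pixel (173,108). The white box is shut and the gripper is clear of everything.

```bash
python3 -c "
from station import order;print(order.hand_in())"
```

```text
the job is handed in; nothing more can be done
None
```

The blue lid is propped open with its stay flipped over to the back stop, and it stayed up after I let go. The white-lidded box stayed shut, and I handed the job in with the gripper clear at about 9.5 s.

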